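# Set up the cook's board

### The job

Set up the wooden cook's board on the worktop: stand the salt shaker on the round inlay directly in front of the big glass jar (front is the robot's side), the pepper mill on the inlay directly in front of the tin, the spice jar on the inlay between the jar and the tin, and the kitchen timer on the inlay between the salt shaker and the pepper mill. Each must stand upright and centred on its inlay; leave the jar and the tin where they are on the board, leave the dropper bottle where it stands on the worktop, and knock nothing over.

Things in the scene. Friction and masses are not known exactly. Their poses are not given: they have to be found in the camera images.
- board: Light-wood board, 210 (x) by 320 (y), fixed, top 20 mm over the worktop. Origin under its centre at worktop height; x to its back edge, away from the robot (within 0.22 rad), y left. Six flush dark round inlays, 70 mm: front row x = -50 mm, back row x = +50, each at y = -105, 0, +105. Jar and tin stand on the outer two of the back row, either way round; four are empty.
- jar_mid (a point): Big round glass jar with a grey screw lid and a label, 71 mm diameter, 110 mm high, on the board. Point: centre of the thing, on its axis, half-way up; z axis up when it stands (55 mm over its foot).
- tin_mid (a point): Low round metal tin with a paper band, 75 mm diameter, 58 mm high, on the board. Point: centre of the thing, on its axis, half-way up; z axis up when it stands (29 mm over its foot).
- pepper_mill_mid (a point): Tall turned dark-wood pepper mill with a small metal knob on top, 58 mm diameter, 170 mm high, loose on the worktop, 0.18 kg. Its head, from 123 to 159 mm over the foot, is 50 mm thick, good to grip, and does not turn. Point: centre of the thing, on its axis, half-way up; z axis up when it stands (85 mm over its foot).
- salt_shaker_mid (a point): Small glass salt shaker with a domed grey metal cap, 44 mm diameter, 90 mm high, loose on the worktop, 0.1 kg; 44 mm thick up to about 70 mm, cap 34 mm thick. Point: centre of the thing, on its axis, half-way up; z axis up when it stands (45 mm over its foot).
- spice_jar_mid (a point): Slim straight glass spice jar with a wide flat-topped yellow lid and a label, 42 mm diameter, 96 mm high, loose on the worktop, 0.11 kg. Point: centre of the thing, on its axis, half-way up; z axis up when it stands (48 mm over its foot).
- timer_mid (a point): Low round wind-up kitchen timer, ribbed white cap 57 mm thick (from 15 to 45 mm over its foot) on a 62 mm round base, 47 mm high, loose on the worktop, 0.16 kg; the cap does not turn. Point: centre of the thing, on its axis, half-way up; z axis up when it stands (23.5 mm over its foot).
- dropper_mid (a point): Little brown dropper bottle with a thin black rubber top, 33 mm diameter, 102 mm high, loose on the worktop among the others; not part of the job, to be left where it stands. Point: centre of the thing, on its axis, half-way up; z axis up when it stands (51 mm over its foot).
Things that resemble listed ones, but are neither listed nor needed, are in the scene too. What is shaped like the part that bears salt_shaker_mid but orange is not meant. Leave any pink look-alike of the part that bears timer_mid alone.

How it is judged (in metres and radians):
At the end, for the whole second after the job is handed in: Salt shaker in front of the jar, pepper mill in front of the tin, spice jar between jar and tin, timer front middle; these six on the board, within 15 mm of their inlays' centres (each board axis), upright within 0.1 rad, at rest; heights within 8 mm; dropper moved under 30 mm (((x of jar_mid in the frame of board between 0.035 and 0.065 m and y of jar_mid in the frame of board between 0.09 and 0.12 m and height (world z) of jar_mid between 0.067 and 0.083 m and x of tin_mid in the frame of board between 0.035 and 0.065 m and y of tin_mid in the frame of board between -0.12 and -0.09 m and height (world z) of tin_mid between 0.041 and 0.057 m and x of salt_shaker_mid in the frame of board between -0.065 and -0.035 m and y of salt_shaker_mid in the frame of board between 0.09 and 0.12 m and height (world z) of salt_shaker_mid between 0.057 and 0.073 m and x of pepper_mill_mid in the frame of board between -0.065 and -0.035 m and y of pepper_mill_mid in the frame of board between -0.12 and -0.09 m and height (world z) of pepper_mill_mid between 0.097 and 0.113 m) or (x of jar_mid in the frame of board between 0.035 and 0.065 m and y of jar_mid in the frame of board between -0.12 and -0.09 m and height (world z) of jar_mid between 0.067 and 0.083 m and x of tin_mid in the frame of board between 0.035 and 0.065 m and y of tin_mid in the frame of board between 0.09 and 0.12 m and height (world z) of tin_mid between 0.041 and 0.057 m and x of salt_shaker_mid in the frame of board between -0.065 and -0.035 m and y of salt_shaker_mid in the frame of board between -0.12 and -0.09 m and height (world z) of salt_shaker_mid between 0.057 and 0.073 m and x of pepper_mill_mid in the frame of board between -0.065 and -0.035 m and y of pepper_mill_mid in the frame of board between 0.09 and 0.12 m and height (world z) of pepper_mill_mid between 0.097 and 0.113 m)) and x of spice_jar_mid in the frame of board between 0.035 and 0.065 m and y of spice_jar_mid in the frame of board between -0.015 and 0.015 m and height (world z) of spice_jar_mid between 0.06 and 0.076 m and x of timer_mid in the frame of board between -0.065 and -0.035 m and y of timer_mid in the frame of board between -0.015 and 0.015 m and height (world z) of timer_mid between 0.0355 and 0.0515 m and angle between each of pepper_mill_mid, salt_shaker_mid, spice_jar_mid, timer_mid, jar_mid, tin_mid's own z axis and vertical below 0.1 rad and linear speed of each of pepper_mill, salt_shaker, spice_jar, timer, jar, tin below 0.02 m/s and distance of dropper_mid from where it was at the start of the episode below 0.03 m); the robot touches nothing.
It fails at once if the salt shaker, pepper mill, spice jar or timer is knocked over (angle between any of pepper_mill_mid, salt_shaker_mid, spice_jar_mid, timer_mid's own z axis and vertical above 0.9 rad).
It fails at once if the jar, the tin or the dropper bottle is pushed more than 40 mm away or knocked over (distance of any of jar_mid, tin_mid, dropper_mid from where it was at the start of the episode above 0.04 m or angle between any of jar_mid, tin_mid, dropper_mid's own z axis and vertical above 0.6 rad).
It also fails if it takes over 120 s, if anything falls off the work surface, if the arm or the gripper's body presses on something with over 40 N, if the wrist force passes 120 N, or if a joint passes its speed limit or range.

### The arm

A 6-joint arm with a two-finger parallel gripper is mounted at the origin on a cart in front of the work surface, level with it; the furniture and walls round the work are solid. World frame = base frame: x ahead of the robot, y to its left, z up, the work surface at z = 0. Lengths are in m, angles in degrees, forces in N, time in s.
With the tool pointing down it reaches from about 0.325 to 0.775 m from the base axis. Payload 5.5 kg.
Tool frame: the origin (TCP) lies at the centre of the arm's flange, where the gripper is bolted on; the fingertips stand 182 mm ahead of it and the grasp point (between the pads) lies 163 mm ahead of it; z points along the fingers, y is the direction in which the jaws open and shut (so a half turn about z gives the same grasp; the last joint's range is limited). The gripper opens to 88 mm and grips with 3 to 60 N. Pads are 20 mm wide; open, the fingers measure 115 mm over their backs; the gripper's body (75 mm by 178 mm) begins 61 mm behind the grasp point.
Start: joints at [-77.561, 5.22, 70.514, -0, 104.267, -3.249], TCP at [0.162, -0.578, 0.405] pointing down, gripper open.
Joint ranges: [-164.24, 164.24], [-49.07, 125.15], [9.68, 141.18], [-86.29, 266.29], [3.28, 154.24], [-151.56, 151.56]. Speed limits (degrees/s): [147.25, 147.25, 172.46, 180, 180, 180].

### API

Orientations are given as [roll, pitch, yaw] about the fixed x, y, z axes, in that order (R = Rz(yaw) Ry(pitch) Rx(roll)).
In Python, from station import r gives the robot as it stands. The module is installed in compiled form; this text tells all that it offers. Calls block until the motion is done:
- r.reach(position, orientation): joint-space move of the TCP to a pose.
- r.servo_line(position, rotation=None, speed=0.15): straight line of the TCP; rotation=None keeps the orientation; speed is the mean speed in m/s.
- r.move_joints(angles): joint-space move.
- r.let_go() and r.grab(squeeze=None): open the fingers fully, or close them until they stop; squeeze is the grip in N (None keeps the last).
- r.wait(seconds).
- r.inverse_kinematics(position, orientation): joint angles nearest the present ones, or None.
- r.sense(): the state.
- r.snapshot(name): name is "side" or "top"; returns a dict with "frame" (480x640x3 uint8, red, green, blue), "fx", "fy", "cx", "cy" (pixels), "R" (3x3) and "t" (3): a world point X has camera coordinates R X + t. Camera axes: x right, y down, z forward; pixel columns grow to the right and rows downward; lengths in m; the calibration is good to about 2 mm. A picture is of the moment at which its call begins. There is no depth.
A pose or a line that the arm cannot do raises r.IKError and nothing moves.
- r.hand_in(): hands the job in, once; it reports no verdict.
The state is a dict: "clock": time; "joints": joint angles; "joint_vel": joint speeds; "joint_torque": joint torques, N m; "tcp_pos": TCP position; "orientation": TCP orientation; "contact_force": force on the tool from outside, world axes, zero at the start; "torque": the same for the moment, N m; "opening": finger opening in m.
Only numpy, scipy, OpenCV 4.12 (cv2) and the standard library are available. Lean on these libraries where they do the work, as an engineer would, in place of code of your own. Each camera call takes 0.05 s, during which the arm holds its last target.

## Working session

There is one attempt and no reset: what is moved stays moved. The work goes in short steps, each a Python script; the robot and the scene stay as the last script left them, time stands still between calls to the robot, and variables do not carry over. Pictures are saved under pics/ and viewed, and the job is handed in when it is done.

```bash
mkdir -p pics; python3 - <<'E'
from station import r
import cv2,numpy as np
for n in("side","top"):
    s=r.snapshot(n); cv2.imwrite(f"pics/{n}0.png",s["frame"][:,:,::-1])
    print(n,s["fx"],s["fy"],s["cx"],s["cy"],np.round(s["R"],4).tolist(),s["t"], (-np.array(s["R"]).T@np.array(s["t"])).round(3))
print(r.sense())
E
```

```text
side 444.5969298535161 444.5969298535161 327.6518978274731 244.6603100317908 [[-0.8426, -0.5382, -0.0154], [-0.2837, 0.4681, -0.8369], [0.4577, -0.7008, -0.5472]] [0.4746524  0.19635989 0.82345677] [0.079 0.741 0.622]
top 571.9248106417649 571.9248106417649 316.116313460337 238.2976270202597 [[0.0137, -0.9999, 0.0002], [-0.9913, -0.0136, -0.1307], [0.1307, 0.0016, -0.9914]] [0.04122956 0.55508784 1.39828403] [0.367 0.047 1.459]
{'clock': 0.1, 'joints': array([-7.75631011e+01,  5.26023605e+00,  7.05752666e+01,  1.92541507e-03,
        1.04266364e+02, -3.24866138e+00]), 'joint_vel': array([ 0.08256174, -0.12245491, -0.20763609, -0.0572411 , -0.10017573,
        0.07622893]), 'joint_torque': array([ 2.50890444e-03, -4.47857809e+01, -4.07568169e+01,  7.00776069e-02,
        2.84383009e-02, -9.95431765e-05]), 'tcp_pos': array([ 0.16223099, -0.57771232,  0.40360177]), 'orientation': array([-1.79898402e+02, -7.63662242e-03,  1.56860264e+01]), 'contact_force': array([-0.33228238, -0.2789374 , -0.40012467]), 'torque': array([-0.00654687,  0.02866898, -0.02845769]), 'opening': 0.08769276303598901}
```

View pics/side0.png

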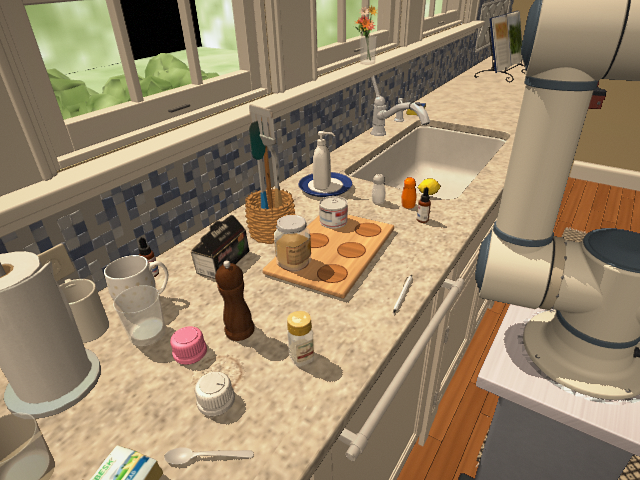

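View pics/top0.png

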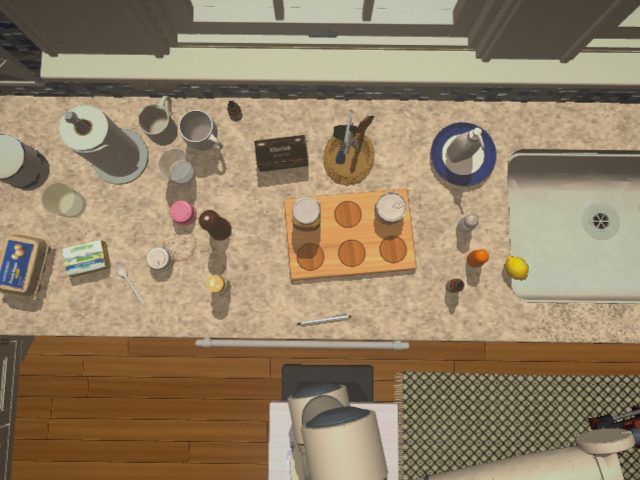

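Candidates (top image):
- Salt: grey-capped shaker at (470,223). The orange one at (478,258) is excluded.
- Timer: white at (159,258). The pink one at (182,212) is excluded.
- Spice jar: yellow lid at (217,285). The lemon is at (517,268).
- Pepper mill: (212,225).
- Dropper: (455,286), with another one far back at (234,110).
- On the board: jar back-left at (306,212), tin back-right at (390,208).

Next I'll check close crops.

```bash
cat > h.py <<'E'
import numpy as np,cv2
def ray(s,u,v,z):
    R=np.array(s["R"]);t=np.array(s["t"]);c=-R.T@t
    d=R.T@np.array([(u-s["cx"])/s["fx"],(v-s["cy"])/s["fy"],1]); return c+d*(z-c[2])/d[2]
def proj(s,X):
    p=np.array(s["R"])@np.array(X)+np.array(s["t"]); return np.array([s["fx"]*p[0]/p[2]+s["cx"],s["fy"]*p[1]/p[2]+s["cy"]])
def crop(s,x0,y0,w,h,k,name):
    im=cv2.resize(s["frame"][y0:y0+h,x0:x0+w],None,fx=k,fy=k,interpolation=cv2.INTER_CUBIC)[:,:,::-1].copy()
    for i in range(0,w,10): cv2.line(im,(i*k,0),(i*k,6 if (x0+i)%50 else 16),(0,0,255),1)
    for i in range(0,h,10): cv2.line(im,(0,i*k),(6 if (y0+i)%50 else 16,i*k),(0,0,255),1)
    cv2.imwrite("pics/"+name,im)
E
python3 - <<'E'
from station import r
from h import *
s=r.snapshot("top")
crop(s,140,190,100,110,5,"a.png");crop(s,280,180,140,110,5,"b.png");crop(s,440,200,90,100,5,"c.png")
E
```

```text
(no output)
```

View pics/a.png

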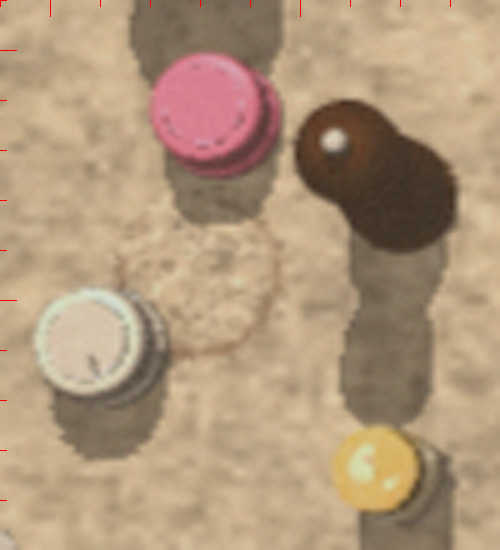

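View pics/b.png

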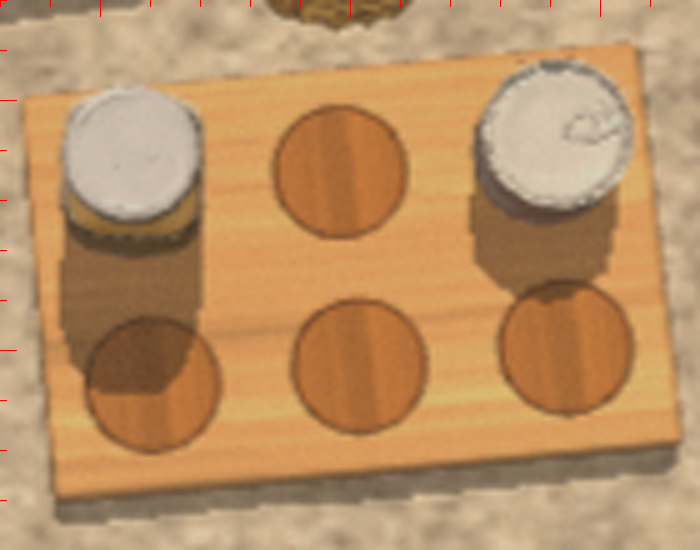

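View pics/c.png

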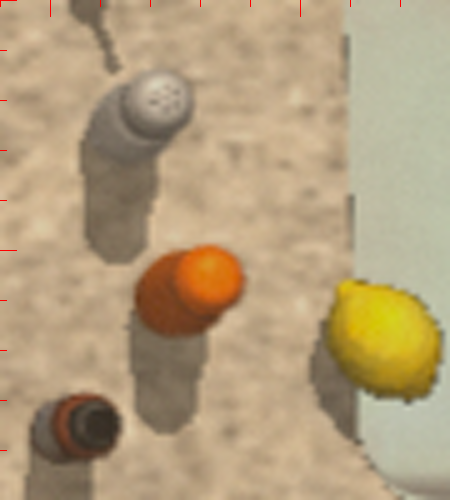

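```bash
python3 - <<'E'
from station import r
from h import *
s=r.snapshot("top");sd=r.snapshot("side")
def P(n,ox,oy,x,y,z):
    u,v=ox+(x+.5)/5-.5,oy+(y+.5)/5-.5; X=ray(s,u,v,z); print(n,X.round(4),"dist",np.hypot(*X[:2]).round(3),"side px",proj(sd,X).round(1)); return X
B=dict(x0=280,y0=180)
I=[P(n,280,180,*p,.02) for n,p in dict(bm=(341,172),fl=(153,384),fm=(360,367),fr=(566,347)).items()]
C=[P("c",280,180,*p,.02) for p in((24,97),(635,43),(681,440),(57,496))]
P("jar",280,180,132,153,.13);P("tin",280,180,555,136,.078)
P("timer",140,190,89,342,.047);P("knob",140,190,334,140,.168);P("spice",140,190,376,468,.096)
P("salt",440,200,163,100,.088);P("saltcap",440,200,158,105,.075);P("orange",440,200,212,275,.088);P("drop",440,200,97,426,.102);P("pink",140,190,206,109,.047)
# board fit
loc=np.array([[50,0],[-50,105],[-50,0],[-50,-105],[105,160],[105,-160],[-105,-160],[-105,160]])/1e3
W=np.array(I+C)[:,:2]
def fit(l,w):
    lc,wc=l-l.mean(0),w-w.mean(0); a=np.arctan2((lc[:,0]*wc[:,1]-lc[:,1]*wc[:,0]).sum(),(lc*wc).sum()); R=np.array([[np.cos(a),-np.sin(a)],[np.sin(a),np.cos(a)]])
    o=w.mean(0)-R@l.mean(0); print("fit",o,np.degrees(a),((w-(l@R.T+o))*1e3).round(1).tolist())
fit(loc[:4],W[:4]);fit(loc,W)
crop(sd,170,270,160,150,5,"d.png");crop(sd,350,160,100,80,6,"e.png")
E
```

```text
bm [ 0.6203 -0.0311  0.02  ] dist 0.621 side px [315.1 240.3]
fl [0.5103 0.0632 0.02  ] dist 0.514 side px [332.2 273.3]
fm [ 0.5204 -0.0414  0.02  ] dist 0.522 side px [351.6 249.9]
fr [ 0.532  -0.1456  0.02  ] dist 0.552 side px [367.7 229.5]
c [0.657  0.1315 0.02  ] dist 0.67 side px [262.3 268.5]
c [ 0.6895 -0.1816  0.02  ] dist 0.713 side px [324.5 208.9]
c [ 0.4856 -0.2034  0.02  ] dist 0.526 side px [393.6 224.5]
c [0.4531 0.1106 0.02  ] dist 0.466 side px [343.2 293.2]
jar [0.6086 0.0735 0.13  ] dist 0.613 side px [291.4 221.6]
tin [ 0.6294 -0.1328  0.078 ] dist 0.643 side px [333.2 202.7]
timer [0.4984 0.4415 0.047 ] dist 0.666 side px [213.7 382.6]
knob [0.5814 0.3002 0.168 ] dist 0.654 side px [226.3 262.4]
spice [0.4356 0.2883 0.096 ] dist 0.522 side px [299.3 318.4]
salt [ 0.5987 -0.3296  0.088 ] dist 0.683 side px [378.4 174.7]
saltcap [ 0.5984 -0.3306  0.075 ] dist 0.684 side px [378.5 178.7]
orange [ 0.5136 -0.3513  0.088 ] dist 0.622 side px [408.9 178.3]
drop [ 0.4394 -0.291   0.102 ] dist 0.527 side px [426.  187.8]
pink [0.6164 0.3888 0.047 ] dist 0.729 side px [187.4 335.1]
fit [ 0.5705985  -0.03613736] 5.905395294510357 [[-0.1, -0.1], [0.2, 0.0], [-0.5, -0.1], [0.3, 0.1]]
fit [ 0.57095125 -0.03592113] 5.937739544164731 [[-0.4, -0.3], [-0.1, -0.1], [-0.9, -0.3], [-0.1, -0.1], [-1.8, -2.6], [-2.4, 2.6], [2.5, 2.5], [3.1, -1.7]]
```

View pics/d.png

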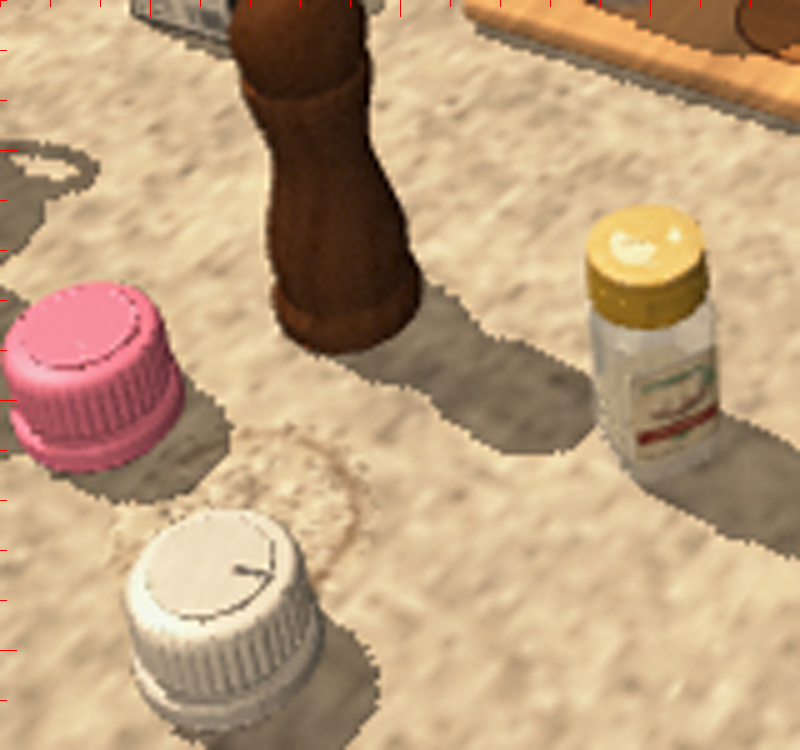

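View pics/e.png

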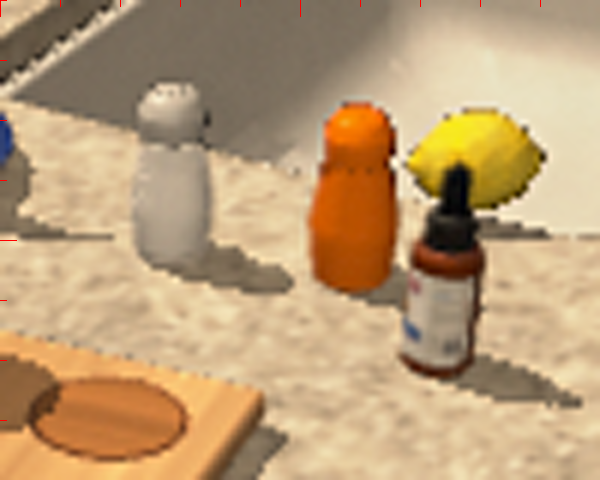

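Measurements hold up: the inlay fit residual is under 0.5 mm, and the side-view projections agree within about 2 px. The jar is at the left, so salt goes front-left and pepper front-right. The order is spice, timer, salt, pepper. First I'll check IK and the pot clearance, then move the spice jar.

```bash
cat >> h.py <<'E'
a=np.radians(5.92); O=np.array([.5707,-.0361]); RB=np.array([[np.cos(a),-np.sin(a)],[np.sin(a),np.cos(a)]])
def inlay(x,y): return O+RB@np.array([x,y])
def pose(p,z,h=None): return [float(p[0]),float(p[1]),float(z+.163)]
def st(r,m=""):
    s=r.sense(); print(m,"t",round(s["clock"],1),"tcp",s["tcp_pos"].round(4),"F",s["contact_force"].round(1),"open",round(s["opening"],4))
def move(r,src,dst,h,yp,yq,via,zc,sq=25,up=.12):
    """h grasp height over foot, zc = carry height of the foot"""
    zs=max(h+zc,h+up)
    r.let_go(); r.reach(pose(src,zs),[180,0,yp]); st(r,"above")
    r.servo_line(pose(src,h),speed=.12); r.grab(sq); st(r,"grabbed")
    r.servo_line(pose(src,h+zc),speed=.15); st(r,"lifted")
    for v,y in via: r.reach(pose(v,h+zc),[180,0,y])
    r.reach(pose(dst,h+zc),[180,0,yq]); st(r,"over")
    r.servo_line(pose(dst,.02+h+.03),speed=.15)
    r.servo_line(pose(dst,.02+h+.0015),speed=.05); st(r,"down")
    r.let_go(); r.servo_line(pose(dst,.02+h+max(zc,.1)),speed=.12); st(r,"up")
E
python3 - <<'E'
from station import r
from h import *
s=r.snapshot("top")
print("pot front",ray(s,350,185,0),"pot mid",ray(s,349,160,.08), "soap",ray(s,470,140,.15))
for n,p,z,y in [("sp",(.4356,.2883),.07,0),("sp",(.4356,.2883),.23,0),("spd",inlay(.05,0),.09,31),("spd",inlay(.05,0),.26,31),("ti",(.4984,.4415),.03,0),("ti",(.4984,.4415),.2,0),("tid",inlay(-.05,0),.05,6),("sa",(.5985,-.33),.05,0),("sa",(.5985,-.33),.22,0),("sad",inlay(-.05,.105),.2,6),("pe",(.5814,.3),.141,0),("pe",(.5814,.3),.3,0),("pe",(.5814,.3),.321,0),("ped",inlay(-.05,-.105),.321,6)]:
    q=r.inverse_kinematics(pose(p,z),[180,0,y]); print(n,z,None if q is None else np.round(q,0))
E
```

```text
pot front [ 0.70050494 -0.03740964  0.        ] pot mid [ 0.7454043  -0.02994918  0.08      ] soap [ 0.77865759 -0.31152973  0.15      ]
sp 0.07 [ 30.  -5.  98.  -0.  87. 120.]
sp 0.23 [ 30.  -7.  84.  -0. 103. 120.]
spd 0.09 [-6. 10. 81. -0. 89. 53.]
spd 0.26 [ -6.   9.  65.  -0. 106.  53.]
ti 0.03 [ 39.  19.  77.  -0.  84. 129.]
ti 0.2 [ 39.  15.  63.  -0. 101. 129.]
tid 0.05 [-8. -4. 99. -0. 85. 76.]
sa 0.05 [-32.  20.  73.  -0.  87.  58.]
sa 0.22 [-32.  18.  58.  -0. 104.  58.]
sad 0.2 [  3.  -8.  88.  -0. 100.  87.]
pe 0.141 [ 24.  14.  71.  -0.  95. 114.]
pe 0.3 [ 24.  15.  53.  -0. 111. 114.]
pe 0.321 [ 24.  16.  50.  -0. 114. 114.]
ped 0.321 [-19.  -1.  68.  -0. 112.  65.]
```

```bash
python3 - <<'E'
from station import r
from h import *
move(r,(.4356,.2883),inlay(.05,0),.072,0,31,[],.165)
r.reach(pose((.42,.15),.25),[180,0,0])
s=r.snapshot("top");crop(s,280,180,140,110,5,"b1.png");s=r.snapshot("side");cv2.imwrite("pics/side1.png",s["frame"][:,:,::-1])
E
```

```text
above t 3.7 tcp [0.436  0.2878 0.4   ] F [-0.1  0.3  0.3] open 0.088
grabbed t 5.9 tcp [0.4356 0.2883 0.235 ] F [-0.4  1.  -1.1] open 0.046
lifted t 7.2 tcp [0.4356 0.2883 0.3986] F [ 0.1 -1.1 -1.9] open 0.0463
over t 8.6 tcp [ 0.6203 -0.0301  0.3998] F [-0.1  0.6 -1.7] open 0.0465
down t 10.2 tcp [ 0.6204 -0.031   0.2563] F [-0.1 -0.2 -1.8] open 0.0462
up t 12.5 tcp [ 0.6205 -0.0309  0.4188] F [0.8 0.6 0.1] open 0.0875
```

View pics/b1.png

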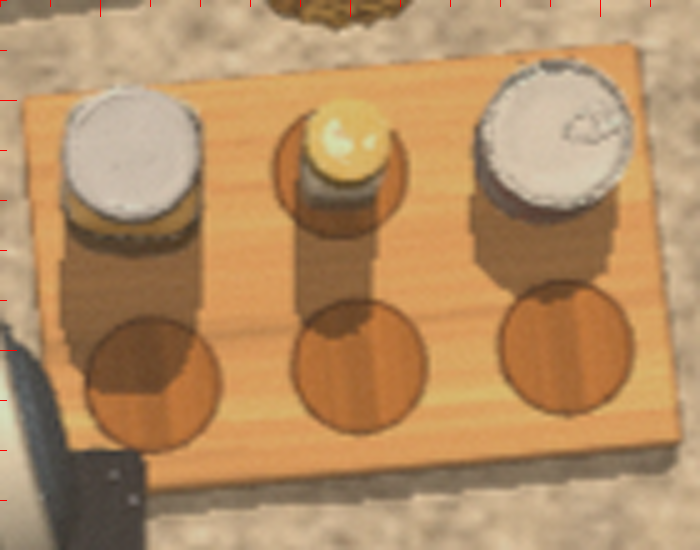

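View pics/side1.png

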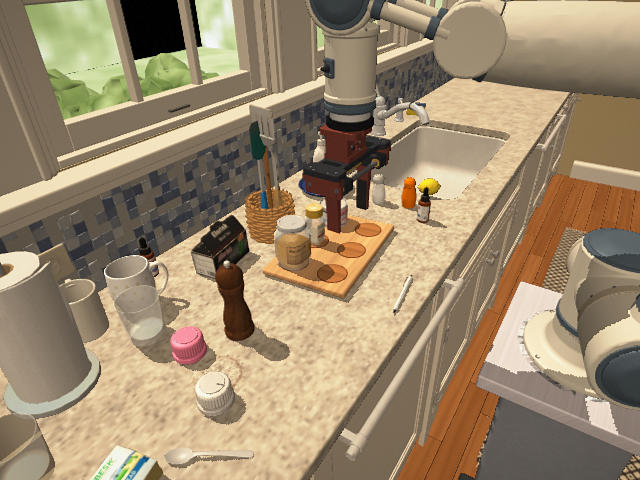

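The spice jar is standing on the inlay, lid at crop (348,141). Timer next.

```bash
python3 - <<'E'
from station import r
from h import *
s=r.snapshot("top"); X=ray(s,280+348.5/5-.5,180+141.5/5-.5,.116); print("spice board", RB.T@(X[:2]-O))
move(r,(.4984,.4415),inlay(-.05,0),.03,0,5.9,[((.46,.25),0)],.12)
r.reach(pose((.45,-.25),.25),[180,0,0])
s=r.snapshot("top");crop(s,280,180,140,110,5,"b2.png");s=r.snapshot("side");cv2.imwrite("pics/side2.png",s["frame"][:,:,::-1])
E
```

```text
spice board [0.04818669 0.00198291]
above t 15.2 tcp [0.4987 0.4407 0.3141] F [-0.6  0.5  0.1] open 0.0877
grabbed t 16.9 tcp [0.4985 0.4415 0.1941] F [-1.5 -2.1  6.1] open 0.0568
lifted t 17.9 tcp [0.4983 0.4414 0.3112] F [ 0.5  0.2 -1.6] open 0.0569
over t 19.8 tcp [ 0.5213 -0.0401  0.3129] F [ 0.2  0.6 -1.4] open 0.0571
down t 21.1 tcp [ 0.5209 -0.0413  0.2143] F [-0.4 -0.4  0.3] open 0.0566
up t 22.9 tcp [ 0.5208 -0.0412  0.3319] F [ 0.5 -0.8 -0.4] open 0.088
```

View pics/b2.png

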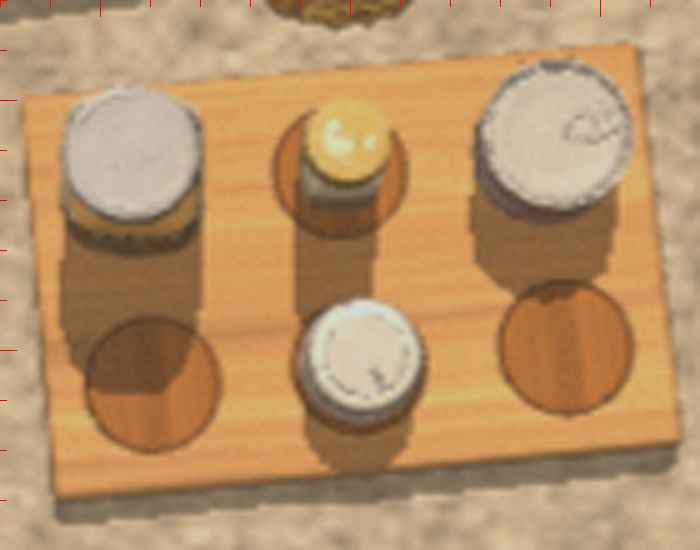

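View pics/side2.png

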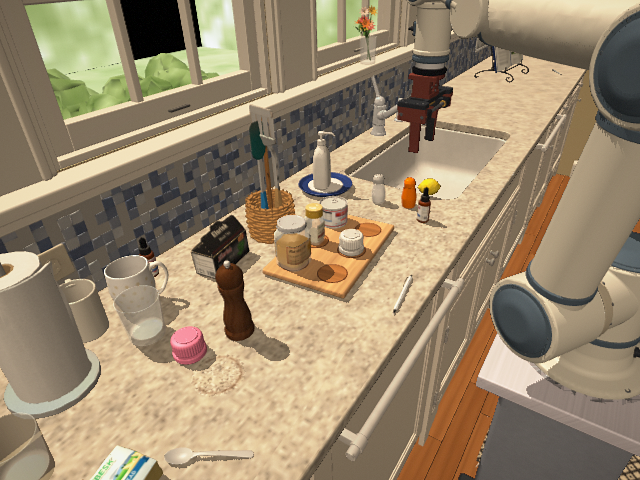

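Timer stands centred, cap at crop (363,355). Now the salt shaker.

```bash
python3 - <<'E'
from station import r
from h import *
move(r,(.5986,-.33),inlay(-.05,.105),.047,0,5.9,[],.16)
r.reach(pose((.42,.2),.3),[180,0,0])
s=r.snapshot("top");crop(s,280,180,140,110,5,"b3.png");s=r.snapshot("side");cv2.imwrite("pics/side3.png",s["frame"][:,:,::-1])
E
```

```text
above t 24.9 tcp [ 0.5984 -0.3297  0.3701] F [0.1 0.4 0.1] open 0.0881
grabbed t 27.2 tcp [ 0.5986 -0.3301  0.2101] F [-0.2 -1.1  0.4] open 0.0411
lifted t 28.4 tcp [ 0.5986 -0.33    0.3683] F [ 0.1 -0.1 -1.5] open 0.041
over t 29.9 tcp [0.5105 0.0624 0.37  ] F [ 0.2 -0.7 -0.2] open 0.0411
down t 31.5 tcp [0.5101 0.0632 0.2314] F [ 0.1  0.4 -0.6] open 0.0411
up t 33.9 tcp [0.5101 0.0632 0.3889] F [-0.4 -0.  -0.6] open 0.0879
```

View pics/b3.png

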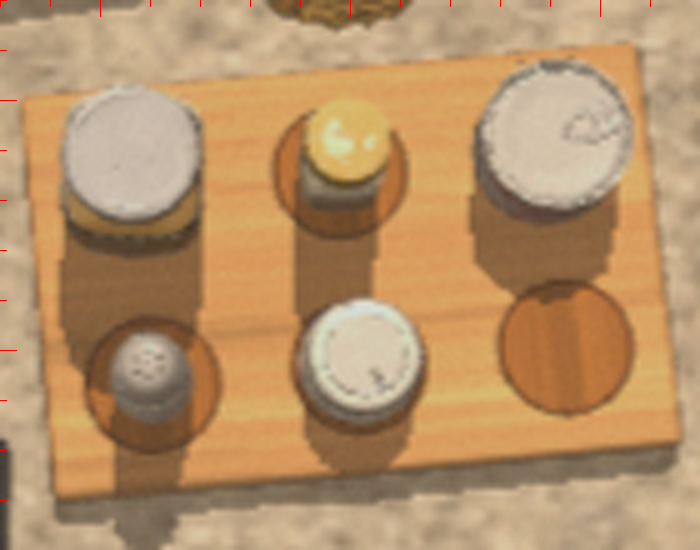

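View pics/side3.png

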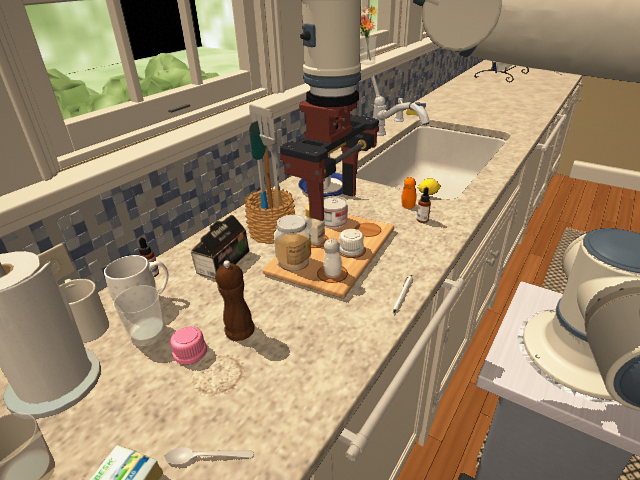

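Salt shaker is on its inlay, cap at crop (150,368). Pepper mill next; the knob is confirmed in both views.

```bash
python3 - <<'E'
from station import r
from h import *
move(r,(.5814,.3002),inlay(-.05,-.105),.141,0,5.9,[((.47,.12),0)],.165)
r.reach(pose((.42,-.3),.3),[180,0,0]); r.move_joints([-77.561, 5.22, 70.514, 0, 104.267, -3.249])
st(r)
s=r.snapshot("top");crop(s,280,180,140,110,5,"b4.png");crop(s,440,200,90,100,5,"c4.png");s=r.snapshot("side");crop(s,250,160,200,150,4,"s4.png")
E
```

```text
above t 35.7 tcp [0.5813 0.2999 0.4689] F [-0.5  0.1 -0.1] open 0.0879
grabbed t 37.9 tcp [0.5814 0.3001 0.304 ] F [-0.1 -0.9  0. ] open 0.048
lifted t 39.2 tcp [0.5815 0.3003 0.4677] F [-0.1  0.  -2.1] open 0.0483
over t 41.1 tcp [ 0.5324 -0.1447  0.4688] F [-0.4 -0.  -1.3] open 0.0484
down t 42.7 tcp [ 0.5318 -0.1457  0.3254] F [ 0.3  0.2 -1.8] open 0.048
up t 45.0 tcp [ 0.5319 -0.1457  0.4881] F [0.2 0.2 0.6] open 0.0879
 t 47.2 tcp [ 0.1635 -0.5772  0.4051] F [ 0.1  0.6 -0.4] open 0.088
```

View pics/b4.png

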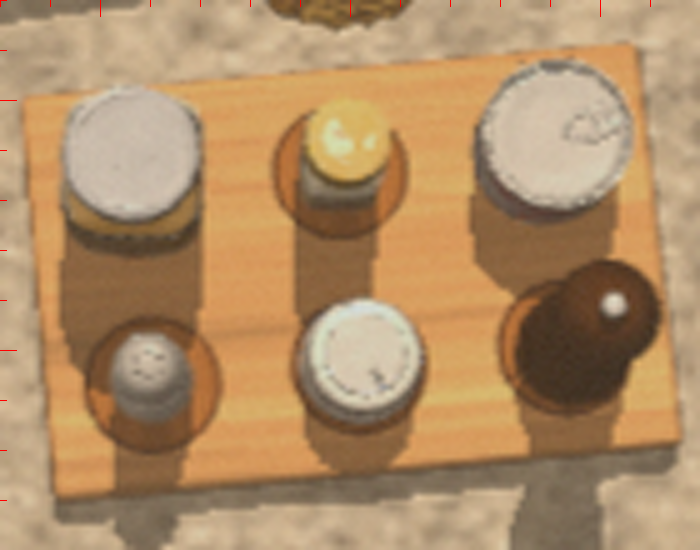

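View pics/s4.png

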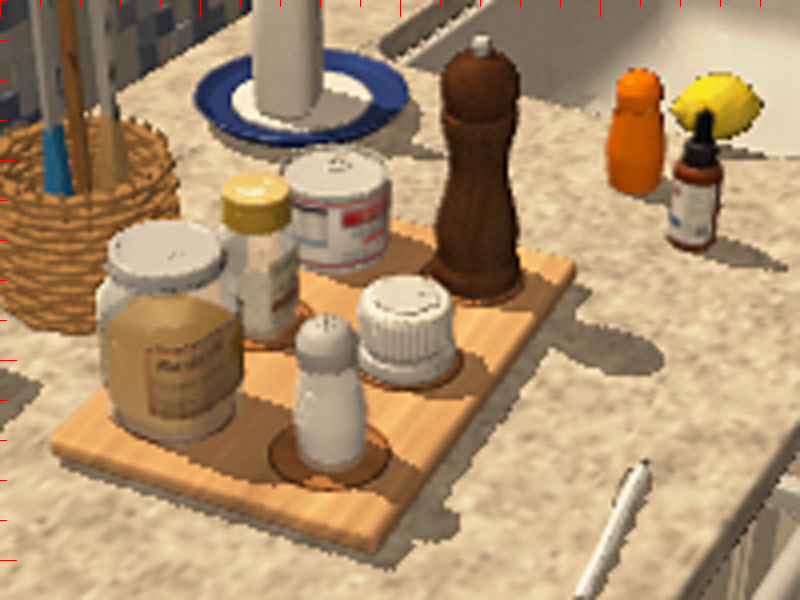

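View pics/c4.png

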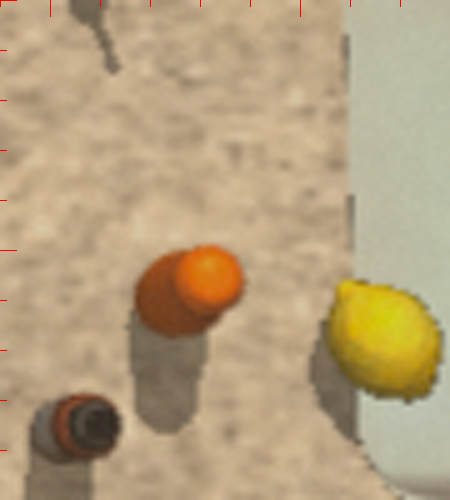

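All are standing upright, with the dropper unmoved at crop (97,426). One numeric check before handing in.

```bash
python3 - <<'E'
from station import r
from h import *
s=r.snapshot("top")
for n,x,y,z in [("jar",132,153,.13),("tin",555,136,.078),("spice",348,141,.116),("timer",363,355,.067),("salt",150,366,.108),("knob",614,304,.188)]:
    X=ray(s,280+(x+.5)/5-.5,180+(y+.5)/5-.5,z); print(n,(RB.T@(X[:2]-O)*1e3).round(1))
r.hand_in()
E
```

```text
jar [ 49.  105.1]
tin [  48.4 -102.3]
spice [48.2  2. ]
timer [-49.5   1.3]
salt [-50.  105.6]
knob [ -49.3 -104.1]
the job is handed in; nothing more can be done
```

The board is set up and handed in after about 47 s of robot time. The jar stands at the left and the tin at the right, so the salt shaker went front-left and the pepper mill front-right. The spice jar is back-middle and the timer front-middle.

In the last pictures all six things measure within 3 mm of their inlay centres on each board axis, against a limit of 15 mm. They look upright in both camera views. I saw no movement of the jar, the tin, the dropper bottle or the orange shaker, and the arm was back at its start pose, clear of everything.

Three readings did not match exactly:
- **Grip widths:** the fingers stopped at 46 mm on the spice jar's lid (body given as 42 mm), 41 mm on the salt shaker (given as 44 mm) and 48 mm on the pepper mill's head (given as 50 mm). All three lifted cleanly and landed centred.
- **Timer position:** before the pick-up the side view put it about 2–3 px from where the top view did. It still gripped at the expected 57 mm.
- **Board corners:** they fitted 2–4 mm off, while the four inlays fitted within 0.5 mm, so I worked from the inlays.

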